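Cover the laid-up instrument tray

ROBOT

A 6-joint arm with a two-finger parallel gripper is mounted at the origin on a cart in front of the work surface, level with it; the furniture and walls round the work are solid. World frame = base frame: x ahead of the robot, y to its left, z up, the work surface at z = 0. Lengths are in m, angles in rad, forces in N, time in s.
With the tool pointing down it reaches from about 0.225 to 0.875 m from the base axis. Payload 3.4 kg.
Tool frame: the origin (TCP) lies midway between the tips of the shut fingers; the grasp point (between the pads) lies 19 mm behind it (manip.grip_point_offset is the distance from the TCP to the grasp point, in m); x points along the fingers, y is the direction in which the jaws open and shut, and the axes are right-handed (so a half turn about x gives the same grasp; the last joint's range is limited). The gripper opens to 85 mm and grips with 20 to 120 N. Pads are 22 mm wide; open, the fingers measure 114 mm over their backs; the gripper's body (76 mm by 85 mm) begins 54 mm behind the grasp point. The pads swing forward as they close: fully open they stand 13 mm farther back than shut.
Start: joints at [-1.254, 0.276, 1.505, -0, 1.361, -0.121], TCP at [0.244, -0.521, 0.231] pointing down, gripper open.
Joint ranges: [-2.89, 2.89], [-0.75, 2.08], [0.22, 2.7], [-1.18, 4.32], [0.11, 2.71], [-2.7, 2.7]. Speed limits (rad/s): [2.57, 2.57, 3.14, 3.14, 3.14, 3.14].

INTERFACE

Orientations are given as a unit quaternion [w, x, y, z].
In Python, from rig import manip gives the robot as it stands.
- The arm moves only by the shell command python3 -m crank 'ROWS' [FORCE]. ROWS is a JSON object of lists of equal length, an entry for each row: "grip": the opening, from 0 (shut) to 1 (fully open); "slide": the shift along the world's x, y, z in cm, a list of three; "roll": the turn about the world's z in degrees. In form: {"grip": [grip, ...], "slide": [[dx, dy, dz], ...], "roll": [roll, ...]}. A call has 1 to 20 rows; each row is the pose to reach, as a shift and turn from the pose commanded when the call began; what a row does not reach only later rows make up. A row lasts 1/10 s, in which the tool goes at most 50 mm and 8.59 degrees, less where a joint would pass 70% of its speed; a pose out of reach is approached as far as the arm can. A call with a gripper value outside its range is refused whole. The fingers move at their own pace and stop on an object; FORCE is the grip in N (left out, the last holds). Time passes only in rows, so rows that repeat a pose let the fingers close. It gives the time, the measured TCP pose, the force and the opening at its end, in the units of the state.
- manip.get_state(): the state, without advancing time (a new reading comes with each control period).
- manip.get_image(name): name is "scene" or "top"; returns a dict with "frame" (420x560x3 uint8, red, green, blue), "K" (3x3 intrinsics, pixels), "R" (3x3) and "t" (3): a world point X has camera coordinates R X + t. Camera axes: x right, y down, z forward; pixel columns grow to the right and rows downward; lengths in m; the calibration is good to about 2 mm. A picture is of the moment at which its call begins. There is no depth.
- manip.sign_off(): hands the job in, once; it reports no verdict.
The state is a dict: "clock": time; "qpos": joint angles; "qd": joint speeds; "effort": joint torques, N m; "position": TCP position; "ee_rot": TCP orientation; "contact_force": force on the tool from outside, world axes, zero at the start; "moment": the same for the moment, N m; "width": finger opening in m.
Only numpy, scipy, OpenCV 4.12 (cv2) and the standard library are available. Lean on these libraries where they do the work, as an engineer would, in place of code of your own. Each camera call takes 0.05 s, during which the arm holds its last target. There are 200 camera calls.

TASK

The instruments for the next patient lie ready in the open steel tray, but the cover is still on the empty tray of the same kind. Lift the cover off the empty tray by its black handle and set it on the tray with the instruments, so that it sits fully home and level with its skirt down over the rim all round. Lower it gently into place rather than dropping it, keep the instruments in their tray, and leave both trays and everything standing around them where they are.

Things in the scene. Friction and masses are not known exactly. Their poses are not given: they have to be found in the camera images.
- cover: Loose steel tray cover, rounded rectangle 198 (x) x 126 (y) mm, 0.24 kg. Origin: centre of the flat underside that rests on a tray's rim; z up; same after a half turn. Its skirt flares to 15 mm below the origin: inside 187 x 115 mm at the seat, 194 x 122 mm at the lower edge. Flat top 7 mm above the origin carries a black bar handle along x, 102 x 13 (y) x 11 mm, 23 mm free under it.
- cover_handle (a point): Centre of the cover's handle bar, 36 mm above the cover's origin; best grasped from above with the fingers on either side of the bar (13 mm, along the cover's y).
- empty_tray: Loose pressed-steel instrument tray, 182 (x) by 110 (y) mm over the rim with rounded corners (radius 24 mm), 42 mm high, 0.55 kg, empty; the cover sits on it at the start. Origin: centre of its underside; z up, x along the long side. A seated cover has its origin 42 mm above this origin.
- laid_tray: The second tray, of the same shape and size as the empty one: 182 (x) by 110 (y) mm over the rim, 42 mm high. It stands open, with three slim instruments lying in it. Origin: centre of its underside; z up, x along the long side. A seated cover has its origin 42 mm above this origin and lies parallel to it, either way round.
- forceps: Steel dressing forceps, 140 x 16 x 12 mm, lying in the open tray along its length. Origin: centre of its underside.
- curette: Hand instrument with a thick grip, 146 x 11 x 11 mm, lying in the open tray along its length. Origin: centre of its underside.
- probe: Thin steel dental probe, 146 x 14 x 9 mm, lying in the open tray along its length. Origin: centre of its underside.
- gauze_stack: Bystander: stack of gauze swabs, 78 x 78 x 30 mm, behind the trays. Origin: centre of its underside.
- tape_roll: Bystander: roll of white tape lying flat, 62 mm across, 13 mm high, in front of the gap between the trays. Origin: centre of its underside.
- kidney_dish: Bystander: open steel kidney-shaped dish, 245 x 125 x 38 mm, at the back; not one of the trays. Origin: centre of its underside.
- clipper: Bystander: hair clipper, 180 x 44 x 37 mm, lying towards the sink. Origin: centre of its underside.
- polish_paste: Bystander: round lidded pot, 54 mm across, 28 mm high, at the back. Origin: centre of its underside.

How it is judged:
By the outcome, as a careful person would: the job done as asked, in the order asked, and still so for the second after the job is handed in, with the robot touching nothing.
It also fails if it takes over 42 s, if anything falls off the work surface, if the arm or the gripper's body presses on something with over 40 N, if the wrist force passes 120 N, or if a joint passes its speed limit or range.

## Working session

There is one attempt and no reset: what is moved stays moved. The work goes in short steps, Python scripts to look and compute and a shell command to move; the robot and the scene stay as the last step left them, time stands still between calls to the robot, and variables do not carry over. Pictures are saved under pics/ and viewed, on a budget of 10 in all, crops included, one or two more only if the job needs it, and the job is handed in when it is done.

```bash
mkdir -p pics; ls; python3 - <<'E'
from rig import manip
import cv2,numpy as np
np.set_printoptions(precision=4,suppress=True)
for n in("scene","top"):
    d=manip.get_image(n); cv2.imwrite(f"pics/{n}0.png",cv2.cvtColor(d["frame"],cv2.COLOR_RGB2BGR)); np.savez(f"pics/{n}0.npz",**d)
    print(n,d["K"],d["R"],d["t"],-np.array(d["R"]).T@d["t"])
print(manip.get_state(),manip.grip_point_offset)
E
```

```text
pics
scene [[431.8879   0.     275.4425]
 [  0.     431.8879 210.9567]
 [  0.       0.       1.    ]] [[-0.6654 -0.7464 -0.0126]
 [-0.5969  0.5421 -0.5914]
 [ 0.4483 -0.386  -0.8063]] [0.3167 0.4549 0.9557] [0.0539 0.3587 1.0436]
top [[439.8527   0.     280.2151]
 [  0.     439.8527 208.9309]
 [  0.       0.       1.    ]] [[ 0.0208 -0.999   0.0384]
 [-0.9944 -0.0247 -0.1032]
 [ 0.104  -0.0361 -0.9939]] [-0.1199  0.5732  0.919 ] [ 0.4769 -0.0725  0.9772]
{'clock': 0.1, 'qpos': array([-1.254 ,  0.2765,  1.506 , -0.    ,  1.3607, -0.121 ]), 'qd': array([ 0.0009, -0.0013, -0.0046,  0.0009, -0.    ,  0.0016]), 'effort': array([  0.001 , -41.7699, -24.6407,  -0.0003,   0.0059,   0.    ]), 'position': array([ 0.2436, -0.5203,  0.2305]), 'ee_rot': array([-0.153 , -0.6902, -0.1542,  0.6903]), 'contact_force': array([-0.3988,  0.2921, -0.2112]), 'moment': array([-0.0201,  0.02  ,  0.008 ]), 'width': 0.08555554246339814} 0.0187
```

View pics/scene0.png

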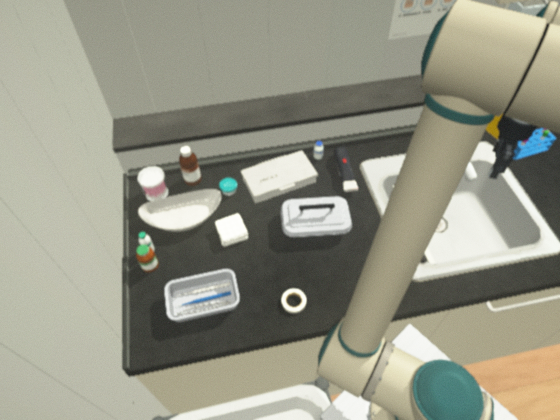

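View pics/top0.png

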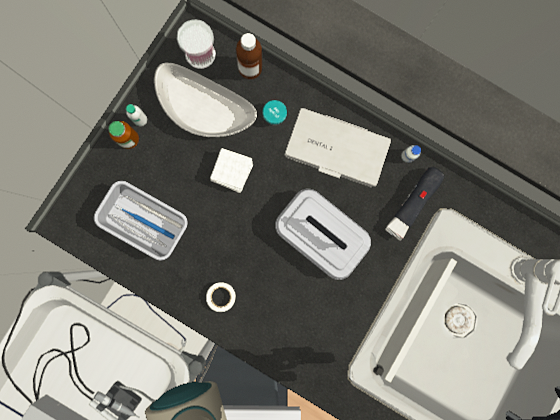

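The scene view shows the covered tray at about (316,216), the open tray at (203,295) and the tape at (293,300). In the top view the cover is at (323,234) with its handle bar from about (308,217) to (345,248), the open tray is at (141,219), the gauze at (232,170) and the tape at (221,297).

```bash
cat > h.py <<'E'
import cv2,numpy as np
np.set_printoptions(precision=4,suppress=True)
def load(n): return dict(np.load(f"pics/{n}.npz"))
def ray(d,p):
    p=np.atleast_2d(p).astype(float); v=np.c_[p,np.ones(len(p))]@np.linalg.inv(d["K"]).T@d["R"]
    return -d["R"].T@d["t"],v
def plane(d,p,z):
    c,v=ray(d,p); return c+v*((z-c[2])/v[:,2:])
def tri(d1,p1,d2,p2):
    c1,v1=ray(d1,p1);c2,v2=ray(d2,p2);out=[]
    for a,b in zip(v1,v2):
        s=np.linalg.lstsq(np.c_[a,-b],c2-c1,rcond=None)[0]
        P,Q=c1+a*s[0],c2+b*s[1]; out.append(np.r_[(P+Q)/2,np.linalg.norm(P-Q)])
    return np.array(out)
def blob(d,roi,f):
    "largest component contour of mask f(hsv) in roi x0,y0,x1,y1"
    x0,y0,x1,y1=roi; h=cv2.cvtColor(d["frame"],cv2.COLOR_RGB2HSV)[y0:y1,x0:x1]
    m=f(h.astype(int)).astype(np.uint8)*255
    c,_=cv2.findContours(m,cv2.RETR_EXTERNAL,cv2.CHAIN_APPROX_NONE)
    c=max(c,key=cv2.contourArea); return c[:,0]+[x0,y0]
def rect(d,c,z):
    w=plane(d,c,z)[:,:2]; (cx,cy),(a,b),t=cv2.minAreaRect((w*1000).astype(np.float32))
    if a<b: a,b,t=b,a,t+90
    return np.array([cx,cy,a,b,(t+90)%180-90])
E
python3 - <<'E'
from h import *
T,S=load("top0"),load("scene0")
br=lambda h:h[...,2]>105
dk=lambda h:h[...,2]<45
vis=[]
B={}
for nm,d,r in(("top",T,(265,180,382,287)),("scene",S,(272,188,360,246))):
    c=blob(d,r,br); print(nm,"cover z.049",rect(d,c,.049),"z.027",rect(d,c,.027)); B[nm,'c']=c
for nm,d,r in(("top",T,(85,172,197,268)),("scene",S,(155,262,248,326))):
    c=blob(d,r,br); print(nm,"tray z.042",rect(d,c,.042)); B[nm,'t']=c
for nm,d,r in(("top",T,(300,207,352,255)),("scene",S,(293,198,340,220))):
    c=blob(d,r,dk); print(nm,"handle",rect(d,c,.078),rect(d,c,.083)); B[nm,'h']=c
E1=[]
for nm in("top","scene"):
    r=cv2.minAreaRect(B[nm,'h'].astype(np.float32)); b=cv2.boxPoints(r); 
    e=[(b[i]+b[(i+1)%4])/2 for i in range(4)]; L=[np.linalg.norm(b[i]-b[(i+1)%4]) for i in range(4)]
    k=int(np.argmin(L)); E1.append(np.array(sorted([e[k],e[(k+2)%4]],key=lambda p:p[0]))); print(nm,r,E1[-1])
print(tri(T,E1[0],S,E1[1]),tri(T,E1[0].mean(0),S,E1[1].mean(0)))
# tray: triangulate centre of contours' rects
ims=[]
for nm,d in(("top",T),("scene",S)):
    im=cv2.cvtColor(d["frame"],cv2.COLOR_RGB2BGR)
    for k in'cth':cv2.drawContours(im,[B[nm,k].reshape(-1,1,2)],-1,{'c':(0,0,255),'t':(0,255,0),'h':(255,0,255)}[k],1)
    cc=np.vstack([B[nm,k] for k in'ct']); x0,y0=cc.min(0)-8; x1,y1=cc.max(0)+8
    ims.append(cv2.resize(im[y0:y1,x0:x1],(790,int(790*(y1-y0)/(x1-x0))) ,interpolation=cv2.INTER_NEAREST)[:,:])
o=np.vstack(ims); s=min(1,600/len(o)); cv2.imwrite("pics/m1.png",cv2.resize(o,None,fx=s,fy=s,interpolation=cv2.INTER_AREA))
E
```

```text
top cover z.049 [ 524.7156 -198.1587  193.8595  123.7711   52.3076] z.027 [ 525.8491 -201.1379  198.4543  126.7047   52.3076]
scene cover z.049 [ 519.3947 -191.6316  197.0018  135.8004   52.1971] z.027 [ 529.6923 -203.8047  201.3596  138.8043   52.1971]
top tray z.042 [544.6938 188.0185 182.8615 111.0391  61.8938]
scene tray z.042 [543.426  189.9082 186.0641 119.467   61.9515]
top handle [ 525.1844 -200.4444   97.8205   10.8163   52.281 ] [ 524.9159 -199.7328   97.2766   10.7562   52.281 ]Traceback (most recent call last):
  File "<stdin>", line 12, in <module>
  File "h.py", line 20, in blob
    c=max(c,key=cv2.contourArea); return c[:,0]+[x0,y0]
ValueError: max() iterable argument is empty
```

```bash
cat > m.py <<'E'
from h import *
T,S=load("top0"),load("scene0")
E1=[]; 
for d,r,v in((T,(300,207,352,255),45),(S,(293,198,340,220),75)):
    c=blob(d,r,lambda h:h[...,2]<v)
    R=cv2.minAreaRect(c.astype(np.float32)); b=cv2.boxPoints(R)
    L=[np.linalg.norm(b[i]-b[(i+1)%4]) for i in range(4)]; k=int(np.argmin(L))
    e=[(b[i]+b[(i+1)%4])/2 for i in(k,(k+2)%4)]; E1.append(np.array(sorted(e,key=lambda p:p[0]))); print(len(c),R,E1[-1].ravel())
print(tri(T,E1[0],S,E1[1]),tri(T,E1[0].mean(0)[None],S,E1[1].mean(0)[None]))
C=[]
for d,r in((T,(85,172,197,268)),(S,(155,262,248,326))):
    c=blob(d,r,lambda h:h[...,2]>105); C.append(c)
# tray rim ends: extreme points along tray long/short axis in world plane -> same physical silhouettes
for z in(.03,.036,.042,.048):
    print(z,rect(T,C[0],z)[:2],rect(S,C[1],z))
im=cv2.cvtColor(S["frame"],cv2.COLOR_RGB2BGR)[180:335,145:365]
cv2.imwrite("pics/m1.png",cv2.resize(im,None,fx=3.6,fy=3.6,interpolation=cv2.INTER_CUBIC))
E
python3 m.py
```

```text
81 ((326.1654968261719, 232.29476928710938), (47.78451156616211, 5.222899913787842), 38.88449478149414) [307.5674 217.2963 344.7635 247.2932]
66 ((316.0189208984375, 206.77456665039062), (2.5112762451171875, 32.13057327270508), 86.05481719970703) [299.9917 207.8799 332.0461 205.6692]
[[ 0.5549 -0.1626  0.0746  0.0014]
 [ 0.4976 -0.2374  0.0746  0.0065]] [[ 0.5263 -0.2001  0.0743  0.0027]]
0.03 [545.5637 191.3608] [549.2915 187.8861 188.2934 120.8983  61.9515]
0.036 [545.1288 189.6896] [546.3587 188.8972 187.1787 120.1827  61.9515]
0.042 [544.6938 188.0185] [543.426  189.9082 186.0641 119.467   61.9515]
0.048 [544.2588 186.3472] [540.4932 190.9193 184.9494 118.7512  61.9515]
```

View pics/m1.png

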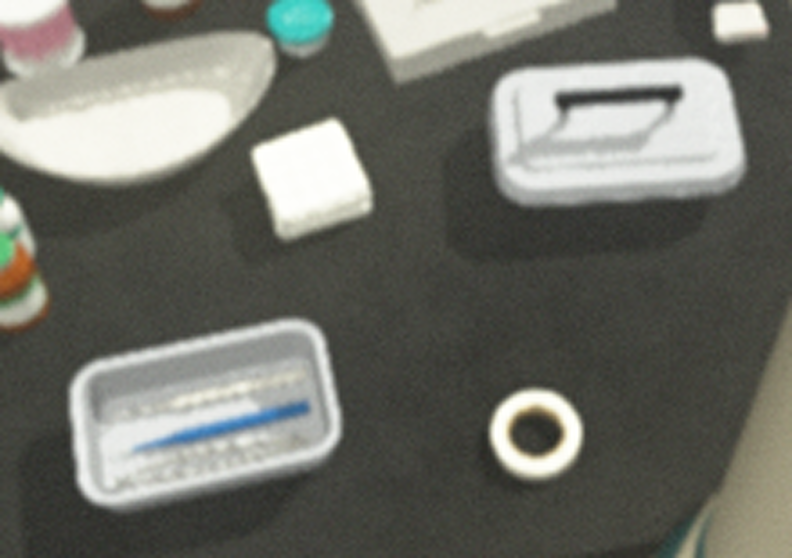

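The crop shows the handle bar at about (558–682, 95), i.e. scene pixels (300–334, 206). The open tray's rim is clear of its contents. At z=0.042 the top-view rim measures 183x111 mm, which confirms the rim height, and the handle triangulates to z≈0.075 against a nominal 0.078.

```bash
cat > st.py <<'E'
from rig import manip
from h import *
from scipy.spatial.transform import Rotation as R
s=manip.get_state(); M=R.from_quat(s["ee_rot"],scalar_first=True).as_matrix()
y=np.degrees(np.arctan2(M[1,1],M[0,1])); g=s["position"]-manip.grip_point_offset*-M[:,0]*-1
print("t",s["clock"],"tcp",s["position"],"grasp",g,"fingerdir",M[:,0],"jaw yaw",(y+90)%180-90,"F",s["contact_force"],"M",s["moment"],"w",s["width"],"q6",s["qpos"])
E
python3 st.py; python3 - <<'E'
from h import *
T=load("top0")
for nm,r in(("gauze",(205,142,258,196)),("tape",(200,278,242,316))):
    c=blob(T,r,lambda h:h[...,2]>150); print(nm,rect(T,c,.03 if nm=="gauze" else .013))
E
```

```text
t 0.1 tcp [ 0.2436 -0.5203  0.2305] grasp [ 0.2436 -0.5203  0.2492] fingerdir [-0.0005  0.0016 -1.    ] jaw yaw -64.91429329986966 F [-0.3988  0.2921 -0.2112] M [-0.0201  0.02    0.008 ] w 0.08555554246339814 q6 [-1.254   0.2765  1.506  -0.      1.3607 -0.121 ]
gauze [658.3545   1.1242  80.7191  77.7052 -18.3338]
tape [385.4878  16.9827  62.7211  60.7943 -43.6331]
```

```bash
python3 -m crank '{"grip":[1,1,1,1,1,1,1,1,1,1,1,1,1,1,1,1],"slide":[[2,2.3,0],[5,5.7,0],[8,9.1,0],[11,12.5,0],[14,15.9,0],[17,19.3,0],[20,22.7,0],[23,26.1,0],[26,29.5,0],[28.2,32,0],[28.2,32,-2],[28.2,32,-5],[28.2,32,-8],[28.2,32,-8],[28.2,32,-8],[28.2,32,-8]],"roll":[2,5,8,11,14,17,20,23,26,27.2,27.2,27.2,27.2,27.2,27.2,27.2]}' 60; python3 st.py
```

```text
clock: 1.7
position: [0.5268, -0.2015, 0.1529]
ee_rot: [0.312, 0.635, 0.311, -0.634]
contact_force: [-0.5, -0.0, 1.5]
width: 0.0854
t 1.7 tcp [ 0.5268 -0.2015  0.1529] grasp [ 0.5267 -0.2015  0.1716] fingerdir [ 0.0026 -0.0014 -1.    ] jaw yaw -37.73171009494526 F [-0.5061 -0.0336  1.502 ] M [ 0.0329 -0.0016  0.0065] w 0.08544267743781143 q6 [-0.4887  0.3127  1.6553 -0.      1.1707  0.1699]
```

```bash
python3 -m crank '{"grip":[1,1,1,1,1,1,0,0,0,0,0,0,0,0,0,0],"slide":[[-0.1,0.1,-3],[-0.1,0.1,-6],[-0.1,0.1,-8],[-0.1,0.1,-9.3],[-0.1,0.1,-9.3],[-0.1,0.1,-9.3],[-0.1,0.1,-9.3],[-0.1,0.1,-9.3],[-0.1,0.1,-9.3],[-0.1,0.1,-9.3],[-0.1,0.1,-9.3],[-0.1,0.1,-9.3],[-0.1,0.1,-9.3],[-0.1,0.1,-9.3],[-0.1,0.1,-9.3],[-0.1,0.1,-9.3]],"roll":[0,0,0,0,0,0,0,0,0,0,0,0,0,0,0,0]}' 60; python3 st.py
```

```text
clock: 3.3
position: [0.5252, -0.2001, 0.0588]
ee_rot: [0.312, 0.635, 0.311, -0.635]
contact_force: [0.4, -0.6, 5.7]
width: 0.0117
t 3.3 tcp [ 0.5252 -0.2001  0.0588] grasp [ 0.5252 -0.2001  0.0775] fingerdir [ 0.0011 -0.0006 -1.    ] jaw yaw -37.718197895763886 F [ 0.3502 -0.6086  5.7167] M [-0.065  -0.0183 -0.0327] w 0.01173360984671615 q6 [-0.4877  0.4051  1.7806 -0.0001  0.9546  0.1706]
```

```bash
python3 -m crank '{"grip":[0,0,0,0,0,0,0,0,0,0],"slide":[[0,0,0.5],[0,0,1],[0,0,1.5],[0,0,2.5],[0,0,4],[0,0,6],[0,0,8],[0,0,9],[0,0,9],[0,0,9]],"roll":[0,0,0,0,0,0,0,0,0,0]}' 60; python3 st.py; python3 - <<'E'
from rig import manip
from h import *
im=[]
for n in("scene","top"):
    d=manip.get_image(n); np.savez(f"pics/{n}1.npz",**d); im.append(cv2.cvtColor(d["frame"],cv2.COLOR_RGB2BGR)[140:340,(180 if n=="scene" else 200):(180 if n=="scene" else 200)+266])
cv2.imwrite("pics/lift.png",cv2.resize(np.vstack(im),None,fx=1.5,fy=1.5))
E
```

```text
clock: 4.3
position: [0.5243, -0.1996, 0.148]
ee_rot: [-0.311, -0.635, -0.312, 0.635]
contact_force: [-0.6, 0.1, -2.7]
width: 0.0122
t 4.3 tcp [ 0.5243 -0.1996  0.148 ] grasp [ 0.5243 -0.1996  0.1667] fingerdir [-0.0007  0.0003 -1.    ] jaw yaw -37.71316154167857 F [-0.5606  0.1314 -2.7101] M [-0.015   0.0512  0.0571] w 0.012157383024735256 q6 [-0.4877  0.3145  1.666  -0.      1.1618  0.1706]
```

View pics/lift.png

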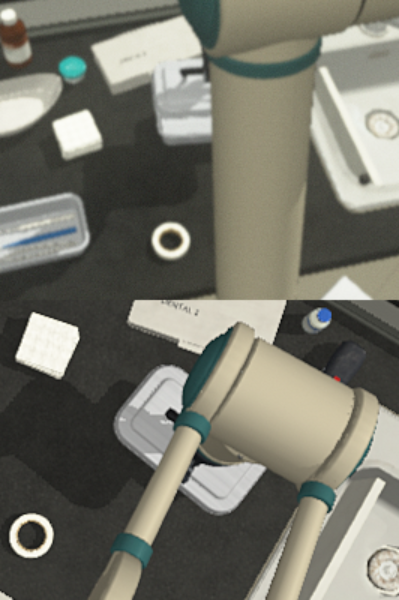

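The cover is off. The wrist load changed by about that of the cover alone (a tray coming up with it would show as about 8 N), and the view shows it level in the grip. In the top crop it is at (195,440). Next I carry it over.

```bash
python3 -m crank '{"grip":[0,0,0,0,0,0,0,0,0,0,0,0,0,0,0,0,0,0],"slide":[[0.1,1,0],[0.2,3,0],[0.4,6,0],[0.5,9,0],[0.6,12,0],[0.8,15,0],[1,18,0],[1.2,21,0],[1.3,24,0],[1.5,27,0],[1.6,30,0],[1.8,33,0],[1.9,35.5,0],[2,37.5,0],[2.0,38.7,0],[2.0,38.7,0],[2.0,38.7,0],[2.0,38.7,0]],"roll":[0,0.5,1,2,3,4,5,6,7,8,9,9.6,9.6,9.6,9.6,9.6,9.6,9.6]}' 60; python3 st.py; python3 - <<'E'
from rig import manip
from h import *
im=[]
for n,x,y in(("scene",120,180),("top",60,120)):
    d=manip.get_image(n); np.savez(f"pics/{n}2.npz",**d); im.append(cv2.cvtColor(d["frame"],cv2.COLOR_RGB2BGR)[y:y+200,x:x+266])
cv2.imwrite("pics/over.png",cv2.resize(np.hstack(im),None,fx=1.5,fy=1.5))
E
```

```text
clock: 6.2
position: [0.5446, 0.1862, 0.1481]
ee_rot: [-0.363, -0.606, -0.363, 0.607]
contact_force: [0.2, -0.4, -2.1]
width: 0.0118
t 6.2 tcp [0.5446 0.1862 0.1481] grasp [0.5446 0.1863 0.1668] fingerdir [-0.0005 -0.0008 -1.    ] jaw yaw -28.158495818644326 F [ 0.2439 -0.4181 -2.0852] M [ 0.0082  0.0735 -0.0417] w 0.011766151320283033 q6 [ 0.2091  0.3347  1.6342 -0.0007  1.1733  0.7008]
```

View pics/over.png

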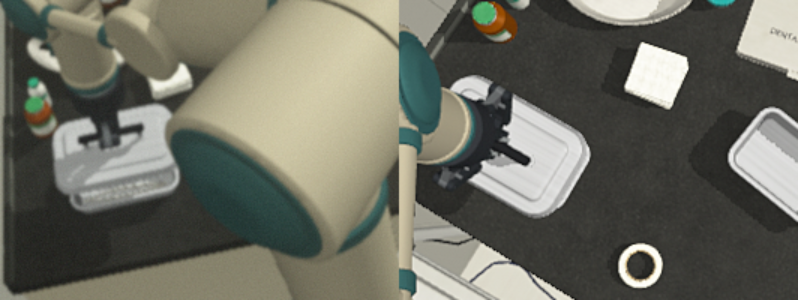

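The left half (scene) shows the cover level above the tray, around (115,155). In the right half (top) it covers the tray, around (520,145), and the empty tray still stands at right. I'll check how the cover lies in the grip from its visible edges.

```bash
python3 - <<'E'
from h import *
T=load("top2")
c=blob(T,(60,150,205,275),lambda h:(h[...,2]>115)&(h[...,1]<40))
print(c.min(0),c.max(0))
z=.116
w=plane(T,c,z)[:,:2]*1000
a=np.radians(61.92); u=np.array([np.cos(a),np.sin(a)]); v=np.array([-u[1],u[0]])
o=np.array([544.7,186.3]); U=(w-o)@u; V=(w-o)@v
print("u range",U.min(),U.max(),"v",V.min(),V.max())
for nm,m,A,Bb in(("end -u",(abs(V)<35)&(U<-85),V,U),("side +v",(U>-70)&(U<60)&(V>50),U,V),("side -v",(U>-70)&(U<60)&(V<-50),U,V)):
    if m.sum()>8:
        k=np.polyfit(A[m],Bb[m],1); print(nm,m.sum(),"slope deg",np.degrees(np.arctan(k[0])),"at0",k[1], "range",A[m].min(),A[m].max())
# rim of tray same way from first picture, and cover as it was at the start
T0=load("top0"); c=blob(T0,(85,172,197,268),lambda h:h[...,2]>105); w=plane(T0,c,.042)[:,:2]*1000; o=np.array([544.7,188.]); U=(w-o)@u; V=(w-o)@v
for nm,m,A,Bb in(("t end -u",(abs(V)<30)&(U<-75),V,U),("t end +u",(abs(V)<30)&(U>75),V,U),("t +v",(abs(U)<60)&(V>40),U,V),("t -v",(abs(U)<60)&(V<-40),U,V)):
    k=np.polyfit(A[m],Bb[m],1); print(nm,"slope",np.degrees(np.arctan(k[0])),"at0",k[1])
E
```

```text
[106 183] [187 264]
u range -103.29473606788537 25.41215829064765 v -62.98963666036177 62.36209212655252
end -u 30 slope deg 0.5722013018610386 at0 -102.41231313133366 range -32.43101480027457 32.71286842106082
side +v 45 slope deg -2.213341461894522 at0 59.76599242694029 range -69.063414888787 17.507104616879825
side -v 49 slope deg 1.9390206687104425 at0 -60.432582272251274 range -69.61558229401547 25.41215829064765
t end -u slope 0.1999930262600082 at0 -90.54600137701078
t end +u slope -0.09566681648631101 at0 90.59534029950288
t +v slope 0.000734423308027355 at0 54.666141904017195
t -v slope 0.0024166518592522467 at0 -54.63445926157012
```

```bash
python3 - <<'E'
from h import *
T=load("top2");S=load("scene2")
c=blob(T,(60,150,205,275),lambda h:(h[...,2]>115)&(h[...,1]<40))
a=cv2.cvtColor(T["frame"],cv2.COLOR_RGB2BGR)[160:275,85:205]
b=cv2.cvtColor(S["frame"],cv2.COLOR_RGB2BGR)[235:335,145:265]
a=cv2.resize(a,None,fx=3.3,fy=3.3,interpolation=cv2.INTER_CUBIC);b=cv2.resize(b,(396,len(a)),interpolation=cv2.INTER_CUBIC)
cv2.polylines(a,[((c-[85,160]+.5)*3.3).astype(np.int32)],True,(0,0,255),1)
cv2.imwrite("pics/z2.png",np.hstack([a,b]))
E
```

```text
(no output)
```

View pics/z2.png

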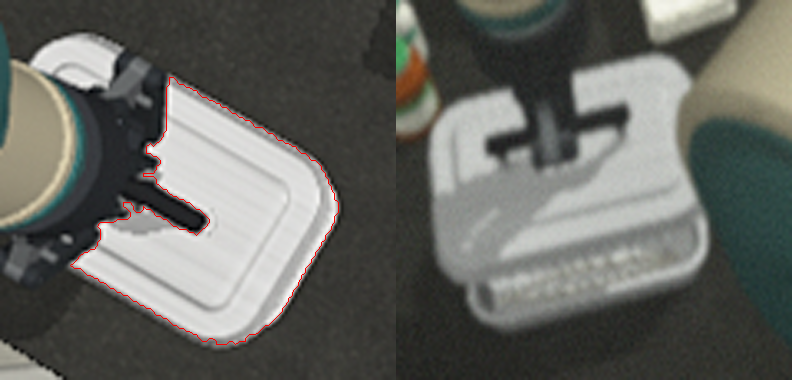

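The left half (top) shows the cover's long sides and its free end at about (300,265), with the bar tip at (205,225). In the right half (scene) the bar runs from (487,145) to (627,115) and looks nearly parallel to the rim. The end offset and the converging sides hint at a small tilt or slip, so I'll triangulate the bar ends once.

```bash
python3 - <<'E'
from h import *
from scipy.optimize import fsolve
T,S=load("top2"),load("scene2")
pt=np.array([[148.3,227.5]])
dk=blob(S,(168,255,220,285),lambda h:h[...,2]<75); print("scene dark box",dk.min(0),dk.max(0))
L=np.array([[172.8,273.3]]);Rr=np.array([[215.2,265.5]])
P=tri(T,pt,S,Rr)[0]; print("bar end -u",P)
a=np.radians(61.92); u=np.array([np.cos(a),np.sin(a),0]); v=np.array([-u[1],u[0],0]); o=np.array([.5446,.1862,.1668])
c,r=ray(S,L); r=r[0]; s=((o-c)@v)/(r@v); Q=c+s*r; print("bar +u",Q,"u",(Q-o)@u)
c,r=ray(S,Rr); r=r[0]; s=((o-c)@v)/(r@v); Q=c+s*r; print("bar -u (scene only)",Q,"u",(Q-o)@u)
c,r=ray(T,pt); r=r[0]
print("u of P",(P[:3]-o)@u,"v",(P[:3]-o)@v)
# start cover, same line fits
T0=load("top0"); c=blob(T0,(265,180,382,287),lambda h:(h[...,2]>115)&(h[...,1]<40)); w=plane(T0,c,.027)[:,:2]*1000
a=np.radians(52.28);u=np.array([np.cos(a),np.sin(a)]); v=np.array([-u[1],u[0]]);o=np.array([525.2,-200.3]);U=(w-o)@u;V=(w-o)@v
for nm,m,A,B in(("end -u",(abs(V)<35)&(U<-85),V,U),("end +u",(abs(V)<35)&(U>85),V,U),("+v",(U>-70)&(U<17)&(V>50),U,V),("-v",(U>-70)&(U<25)&(V<-50),U,V)):
    k=np.polyfit(A[m],B[m],1); print(nm,"slope",np.degrees(np.arctan(k[0])),"at0",k[1])
E
```

```text
scene dark box [168 255] [214 278]
bar end -u [0.5233 0.1422 0.1552 0.0027]
bar +u [0.5679 0.2299 0.1655] u 0.049518621150877906
bar -u (scene only) [0.5221 0.1441 0.1595] u -0.04772942071232901
u of P -0.048835569340541535 v -0.0019135680884719596
end -u slope 0.054370748800615265 at0 -98.71847676578608
end +u slope 0.03202005955865131 at0 96.3684819817459
+v slope 0.4771994250403682 at0 59.98378307699527
-v slope -0.2771589295704018 at0 -62.877185646589965
```

```bash
python3 - <<'E'
from h import *
def pr(d,X): 
    p=(d["R"]@np.array(X).T).T+d["t"]; p=p@d["K"].T; return p[:,:2]/p[:,2:]
def bar(o,ang,k=0):
    a=np.radians(ang);u=np.array([np.cos(a),np.sin(a),k]); return np.array([o+.049*u,o-.049*u])
T0,S0,T,S=[load(n) for n in("top0","scene0","top2","scene2")]
o0=np.array([.5252,-.2003,.078]); o=np.array([.5446,.1862,.167])
print("start: scene",pr(S0,bar(o0,52.28)).ravel(),"seen L 300,207.9 R 332,205.7")
for k in(-.06,0,.06): print(k,"now scene",pr(S,bar(o,61.92,k)).ravel(),"top -u",pr(T,bar(o,61.92,k))[1])
print("seen scene +u 172.8,273.3  -u 215.2,265.5")
# subpixel dark centre columns along the bar in the scene view
for nm,d,cols,r in(("start",S0,range(300,333,4),(198,216)),("now",S,list(range(172,186,2))+list(range(200,217,2)),(255,285))):
    g=cv2.cvtColor(d["frame"],cv2.COLOR_RGB2GRAY).astype(float); out=[]
    for x in cols:
        w=np.clip(90-g[r[0]:r[1],x],0,None); out.append((x,round((w*np.arange(*r)).sum()/max(w.sum(),1),1),int(g[r[0]:r[1],x].min())))
    print(nm,out)
E
```

```text
start: scene [299.439  207.282  334.3547 205.0602] seen L 300,207.9 R 332,205.7
-0.06 now scene [173.1526 273.5432 215.1776 263.1626] top -u [145.2035 227.4162]
0 now scene [172.8907 272.9326 215.3365 263.79  ] top -u [145.6333 227.5151]
0.06 now scene [172.6275 272.3192 215.4946 264.4144] top -u [146.0601 227.6134]
seen scene +u 172.8,273.3  -u 215.2,265.5
start [(300, np.float64(207.5), 67), (304, np.float64(207.2), 60), (308, np.float64(206.7), 61), (312, np.float64(206.5), 61), (316, np.float64(206.4), 58), (320, np.float64(206.0), 57), (324, np.float64(205.5), 60), (328, np.float64(205.5), 59), (332, np.float64(205.7), 56)]
now [(172, np.float64(256.4), 49), (174, np.float64(265.9), 34), (176, np.float64(267.1), 37), (178, np.float64(265.9), 38), (180, np.float64(263.9), 38), (182, np.float64(262.2), 34), (184, np.float64(262.5), 35), (200, np.float64(267.3), 40), (202, np.float64(266.8), 38), (204, np.float64(266.5), 39), (206, np.float64(265.9), 42), (208, np.float64(265.5), 41), (210, np.float64(265.4), 40), (212, np.float64(265.5), 40), (214, np.float64(264.7), 49), (216, np.float64(0.0), 158)]
```

The bar matches a level, centred grip to within a pixel (columns 172.9 and 215.3, rows within 1–2 px), so the grip held. I'll lower it onto the tray with a small centring correction.

```bash
python3 -m crank '{"grip":[0,0,0,0,0,0,0,0,0,0,0,0,0,0,0,0,0,0],"slide":[[0.1,0.2,-1],[0.1,0.25,-2.5],[0.1,0.25,-4],[0.1,0.25,-5.5],[0.1,0.25,-6.3],[0.1,0.25,-6.3],[0.1,0.25,-6.5],[0.1,0.25,-6.7],[0.1,0.25,-6.9],[0.1,0.25,-7.1],[0.1,0.25,-7.3],[0.1,0.25,-7.5],[0.1,0.25,-7.7],[0.1,0.25,-7.9],[0.1,0.25,-8.0],[0.1,0.25,-8.1],[0.1,0.25,-8.1],[0.1,0.25,-8.1]],"roll":[0,0,0,0,0,0,0,0,0,0,0,0,0,0,0,0,0,0]}' 40; python3 st.py
```

```text
clock: 8.1
position: [0.5458, 0.1897, 0.0674]
ee_rot: [0.364, 0.607, 0.364, -0.606]
contact_force: [0.5, 0.9, -2.5]
width: 0.0118
t 8.1 tcp [0.5458 0.1897 0.0674] grasp [0.5458 0.1897 0.0861] fingerdir [ 0.0002 -0.     -1.    ] jaw yaw -28.113910078484608 F [ 0.4858  0.8904 -2.5046] M [-0.0151 -0.0233  0.0061] w 0.01175459350751883 q6 [ 0.2142  0.4156  1.7343 -0.0001  0.9915  0.7049]
```

```bash
python3 -m crank '{"grip":[0,0,0,0,0,0,0,0],"slide":[[0,-0.05,-0.1],[-0.05,-0.1,-0.2],[-0.05,-0.1,-0.3],[-0.05,-0.1,-0.4],[-0.05,-0.1,-0.5],[-0.05,-0.1,-0.6],[-0.05,-0.1,-0.65],[-0.05,-0.1,-0.65]],"roll":[0,0,0,0,0,0,0,0]}' 30; python3 st.py
```

```text
clock: 8.9
position: [0.5452, 0.1887, 0.0607]
ee_rot: [-0.364, -0.606, -0.364, 0.607]
contact_force: [0.5, 0.2, -1.9]
width: 0.0119
t 8.9 tcp [0.5452 0.1887 0.0607] grasp [0.5452 0.1887 0.0794] fingerdir [-0.0001 -0.0001 -1.    ] jaw yaw -28.12002050517843 F [ 0.4888  0.2306 -1.9143] M [-0.0267  0.0391  0.011 ] w 0.01186502835675815 q6 [ 0.2126  0.422   1.7438 -0.0001  0.976   0.7034]
```

```bash
python3 -m crank '{"grip":[0,0,0,0,0,0],"slide":[[0,0,-0.05],[0,0,-0.1],[0,0,-0.15],[0,0,-0.2],[0,0,-0.25],[0,0,-0.25]],"roll":[0,0,0,0,0,0]}' 30; python3 st.py
```

```text
clock: 9.5
position: [0.5453, 0.1887, 0.0588]
ee_rot: [0.364, 0.607, 0.363, -0.606]
contact_force: [-1.7, -0.1, 2.7]
width: 0.012
t 9.5 tcp [0.5453 0.1887 0.0588] grasp [0.5453 0.1887 0.0775] fingerdir [ 0.0004 -0.     -1.    ] jaw yaw -28.117360923441993 F [-1.6607 -0.0648  2.7416] M [-0.0274  0.1917  0.0165] w 0.011995857811247415 q6 [ 0.2126  0.4241  1.7461 -0.0001  0.9711  0.7034]
```

Contact came at exactly the height the cover had when seated at the start. A slight press, then release.

```bash
python3 -m crank '{"grip":[0,0,0,0.2,0.3,0.4,0.5,0.5,0.5,0.5],"slide":[[0,0,-0.05],[0,0,-0.1],[0,0,-0.1],[0,0,-0.05],[0,0,0],[0,0,0],[0,0,0],[0,0,0],[0,0,0],[0,0,0]],"roll":[0,0,0,0,0,0,0,0,0,0]}' 30; python3 st.py
python3 -m crank '{"grip":[0.5,0.5,0.5,0.5,0.5,0.5,0.6,0.6,0.6,0.6,0.6,0.6,0.6,0.6,0.6],"slide":[[0,0,0.5],[0,0,1.5],[0,0,3],[0,0,5],[0,0,8],[0,0,11],[0,-2,14],[0,-6,15],[-2,-10,15],[-4,-14,15],[-6,-18,15],[-8,-22,15],[-10,-26,15],[-12,-30,15],[-14,-34,15]],"roll":[0,0,0,0,0,0,0,0,0,0,0,0,0,0,0]}'
```

```text
clock: 10.5
position: [0.5453, 0.1887, 0.0582]
ee_rot: [-0.364, -0.606, -0.364, 0.607]
contact_force: [0.3, -0.4, -0.2]
width: 0.0429
t 10.5 tcp [0.5453 0.1887 0.0582] grasp [0.5453 0.1887 0.0769] fingerdir [-0.     -0.0001 -1.    ] jaw yaw -28.117135841662304 F [ 0.2949 -0.3828 -0.2112] M [-0.0042 -0.0205  0.0436] w 0.042901050948706665 q6 [ 0.2126  0.4249  1.7465 -0.0001  0.9703  0.7034]
clock: 12.0
position: [0.4044, -0.1527, 0.2095]
ee_rot: [0.364, 0.607, 0.363, -0.606]
contact_force: [0.6, -0.7, 0.8]
width: 0.0513
```

```bash
python3 -m crank '{"grip":[0.6,0.6,0.6,0.6],"slide":[[-2,-4,0],[-5,-8,0],[-8,-12,0],[-8,-12,0]],"roll":[0,0,0,0]}'; python3 - <<'E'
from rig import manip
from h import *
im=[]
for n in("scene","top"):
    d=manip.get_image(n); np.savez(f"pics/{n}3.npz",**d); im.append(cv2.cvtColor(d["frame"],cv2.COLOR_RGB2BGR))
o=np.hstack([cv2.resize(im[0][170:350,130:370],(396,297)),cv2.resize(im[1][130:310,70:310],(396,297))])
p=np.hstack([cv2.resize(im[0][255:330,155:255],(396,297),interpolation=cv2.INTER_CUBIC),cv2.resize(im[1],(396,297))])
cv2.imwrite("pics/end.png",np.vstack([o,p]))
T=load("top3")
c=blob(T,(80,160,205,275),lambda h:h[...,2]>105)
for z in(.027,.049): print("cover",z,rect(T,c,z))
try:
    S=load("scene3"); print("scene",rect(S,blob(S,(150,240,255,330),lambda h:h[...,2]>105),.027))
    for nm,r,z in(("gauze",(205,142,258,196),.03),("tape",(200,278,242,316),.013)): print(nm,rect(T,blob(T,r,lambda h:h[...,2]>150),z))
    print("empty tray",rect(T,blob(T,(265,180,382,287),lambda h:h[...,2]>105),.042))
except Exception as e: print(e)
E
```

```text
clock: 12.4
position: [0.3221, -0.2764, 0.2094]
ee_rot: [-0.362, -0.607, -0.36, 0.609]
contact_force: [0.5, 0.3, -0.1]
width: 0.051
cover 0.027 [545.9897 189.227  200.1466 126.106   61.9549]
cover 0.049 [544.39   183.168  195.5126 123.1863  61.9549]
scene [548.3109 187.7774 200.8331 134.4323  62.0417]
gauze [658.3545   1.1242  80.7191  77.7052 -18.3338]
tape [385.5473  16.9776  62.6677  60.7711 -44.001 ]
empty tray [ 525.5024 -200.4223  183.0193  110.8317   52.3883]
```

View pics/end.png

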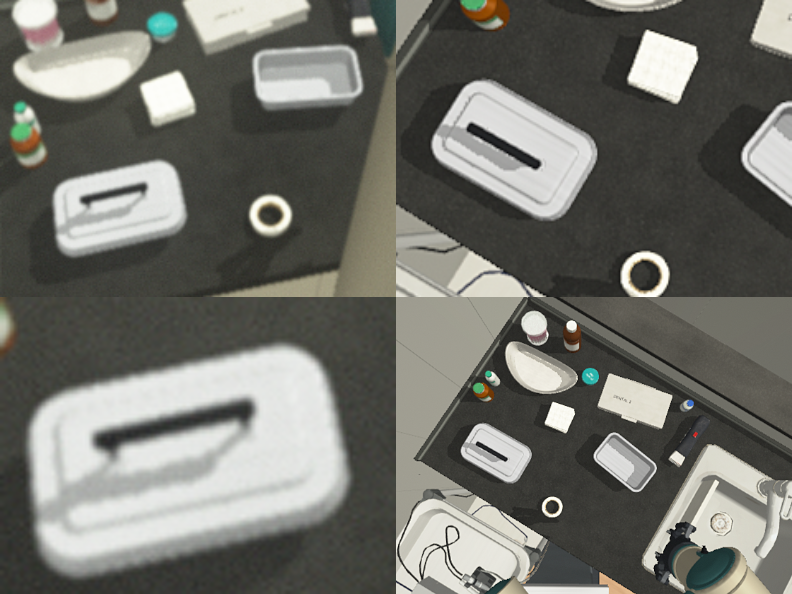

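The final view shows the cover on the instrument tray: bar at top pixels about (470–540, 125–165) of the upper-right panel, even outline. The empty tray is open and in place, and the gauze and tape have not moved. One last level check: triangulate the bar the same way as at the start.

```bash
sed -e 's/top0/top3/;s/scene0/scene3/' -e 's/(300,207,352,255),45/(107,200,165,237),45/' -e 's/(293,198,340,220),75/(174,276,224,296),75/' m.py | sed '/^C=/,$d' | python3 -; python3 - <<'E'
from rig import manip; s=manip.get_state(); print(s["clock"],s["contact_force"])
E
```

```text
89 ((134.71539306640625, 218.12307739257812), (48.74564743041992, 5.209457874298096), 29.744882583618164) [113.5539 206.0308 155.8769 230.2154]
79 ((198.50003051757812, 287.0000305175781), (3.5433294773101807, 38.256439208984375), 78.36637115478516) [179.7648 290.8573 217.2353 283.1428]
[[0.5676 0.2322 0.0788 0.0022]
 [0.523  0.1483 0.0732 0.0037]] [[0.5455 0.1905 0.0758 0.0009]]
12.5 [0.35725084 0.89254531 0.00103828]
```

The bar's ends differ by 5.6 mm in height, which is near the pixel noise but needs checking. I'll do a finer check: the tilt from the bar's sub-pixel upper edge in the scene view with its known yaw, against the start picture.

```bash
python3 - <<'E'
from rig import manip
from h import *
fr=[manip.get_image("scene") for _ in range(6)]; S=load("scene3"); S["frame"]=np.mean([f["frame"] for f in fr]+[S["frame"]],0)
tp=[manip.get_image("top")["frame"] for _ in range(4)]; T=load("top3"); T["frame"]=np.mean(tp+[T["frame"]],0)
np.savez("pics/scene4.npz",**S)
def edge(d,cols,row,up=9,dn=8):
    g=d["frame"].astype(float).mean(2); E=[]
    for x in cols:
        r0=row(x); ys=np.arange(int(r0)-up,int(r0)+dn); p=g[ys,x]; k=int(p.argmin())
        h=(p.min()+p[:max(k-3,1)].max())/2
        for j in range(k,0,-1):
            if p[j-1]>=h>p[j]: E.append((x,ys[j]-(h-p[j])/(p[j-1]-p[j]))); break
    return np.array(E)
def tilt(d,E,yaw):
    k=np.polyfit(E[:,0],E[:,1],1); res=E[:,1]-np.polyval(k,E[:,0]); m=abs(res)<.6; k=np.polyfit(E[m,0],E[m,1],1)
    x=np.array([E[m,0].min(),E[m,0].max()]); _,v=ray(d,np.c_[x,np.polyval(k,x)]); n=np.cross(v[0],v[1])
    f=lambda y:np.degrees(np.arctan(-(n[0]*np.cos(y)+n[1]*np.sin(y))/n[2]))
    return m.sum(),res[m].std(),"slope",k[0],"tilt",f(np.radians(yaw)),"for yaw+1",f(np.radians(yaw+1))
S0=load("scene0")
E0=edge(S0,range(303,331),lambda x:207.9-(x-300)*.069); print("start",tilt(S0,E0,52.28))
E1=edge(S,range(183,215),lambda x:290.9-(x-179.8)*.206); print("now",tilt(S,E1,61.95))
# bar yaw from top, both
for d,r,nm in((load("top0"),(300,207,352,255),"start"),(load("top3"),(107,200,165,237),"now")):
    g=d["frame"].astype(float).max(2)[r[1]:r[3],r[0]:r[2]]; w=np.clip(60-g,0,None); yy,xx=np.nonzero(w); ww=w[yy,xx]
    P=plane(d,np.c_[xx+r[0],yy+r[1]],.083)[:,:2]; c=np.average(P,axis=0,weights=ww); C=np.cov(P.T,aweights=ww); e=np.linalg.eigh(C)[1][:,1]; print(nm,c,np.degrees(np.arctan(e[1]/e[0])))
# near lower skirt edge in the scene view -> direction, same way; and tray rim at the start
E

```

```text
start (np.int64(28), np.float64(0.08304258725464307), 'slope', np.float64(-0.06340921325539735), 'tilt', np.float64(0.0073026162909315285), 'for yaw+1', np.float64(1.3445113321450912))
now (np.int64(32), np.float64(0.050919878191253085), 'slope', np.float64(-0.22327963187775182), 'tilt', np.float64(-0.27044414844158643), 'for yaw+1', np.float64(1.587462291603663))
start [ 0.5291 -0.2022] 55.745557575357516
now [0.5447 0.189 ] 62.11101020772249
```

The finer check gives a tilt of −0.3° (0.0° at the start), so the cover sits level.

```bash
python3 -c "
from rig import manip
print(manip.sign_off(), manip.get_state()['clock'])"
```

```text
the job is handed in; nothing more can be done
the job is handed in; nothing more can be done
```

I lifted the cover off the empty tray by its handle, carried it across, lowered it slowly onto the instrument tray and let go. I handed the job in at about 13 s on the robot's clock, with the arm well clear.

**What the last checks showed**
- **Seating:** First contact came at the same tool height (0.0588 m) that the cover had on the empty tray, and contact forces were only a few newtons.
- **Position:** The bar is within about 1 mm of the tray's centre, and the cover's turn matches the tray's (61.95° against 61.9°).
- **Level:** The bar's tilt measured −0.3°, against 0.0° at the start.
- **Surroundings:** Gauze and tape measure the same to 0.1 mm. The empty tray lies within 1 mm of where the cover and its handle were at the start. The other things looked in place, but I did not measure them.

**Checks that disagreed**
- **Bar ends:** A rough two-view measurement of the bar's ends gave a 5.6 mm height difference. The finer edge measurement above did not bear that out.
- **Cover in the air:** While the cover was held over the tray, its visible end and long sides suggested a shift of about 3 mm or a small tilt. The bar's position in the grip fitted a level, centred hold to within 1–2 pixels. I lowered with a 1–2 mm correction and met no resistance before contact at the seated height.
- **Instruments:** They are hidden under the cover now, so I could not see them after placing.

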